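Unstack the pistons into their nests

ROBOT

A 6-joint arm with a two-finger parallel gripper is mounted at the origin on the work surface. World frame = base frame: x ahead of the robot, y to its left, z up, the work surface at z = 0. Lengths are in mm, angles in rad, forces in N, time in s.
With the tool pointing down it reaches from about 400 to 825 mm from the base axis. Payload 7 kg.
Tool frame: the origin (TCP) lies at the very end of the fingers, on their centre line; the grasp point (between the pads) lies 19 mm behind it; z points along the fingers, y is the line along which they close (so a half turn about z gives the same grasp; the last joint's range is limited). The gripper opens to 88 mm and grips with 3 to 60 N. Pads are 19 mm wide; open, the fingers measure 130 mm over their backs; the gripper's body (78 mm by 193 mm) begins 47 mm behind the grasp point.
Start: joints at [1.48, 0.359, 0.012, 0, -1.224, -0.288], TCP at [249.626, 627.122, 226.561] pointing down, gripper open.
Joint ranges: [-3.07, 3.07], [-1.43, 2.12], [-1.02, 1.25], [-3.03, 1.67], [-3.05, -0], [-3.03, 3.03]. Speed limits (rad/s): [2.39, 2.39, 3.01, 3.14, 3.14, 3.14].

INTERFACE

Orientations are given as a unit quaternion [x, y, z, w].
In Python, from plant import bot gives the robot as it stands. Calls block until the motion is done:
- bot.move_ptp(position, orientation): joint-space move of the TCP to a pose.
- bot.line_to(position, velocity=150, ori=None): straight line of the TCP; ori=None keeps the orientation; velocity is the mean speed in mm/s.
- bot.move_joints(angles): joint-space move.
- bot.move_gripper(opening, force=None): finger opening in mm; force is the grip in N (None keeps the last); returns when the fingers have stopped.
- bot.pause(seconds).
- bot.solve_ik(position, orientation): joint angles nearest the present ones, or None.
- bot.read_state(): the state.
- bot.camera(name): name is "side" or "top"; returns the picture (400x640x3 uint8, red, green, blue); there is no depth.
- bot.get_calibration(name): a dict with "fx", "fy", "cx", "cy" (pixels), "view" (4x4, takes a point from world to camera coordinates). Camera axes: x right, y up, looking along -z (the intrinsics and any distortion apply to the point x, -y, -z); pixel columns grow to the right and rows downward; lengths in mm; the calibration is good to about 2 mm. A picture is of the moment at which its call begins. get_calibration takes no time and is no camera call.
A pose or a line that the arm cannot do raises bot.Unreachable and nothing moves.
- bot.close_job(): hands the job in; it is judged then, once.
The state is a dict: "t": time; "joint_pos": joint angles; "qvel": joint speeds; "tau": joint torques, N m; "tcp_pos": TCP position; "eef_rot": TCP orientation; "contact_force": force on the tool from outside, world axes, zero at the start; "moment": the same for the moment, N m; "width": finger opening in mm; "finger_force": force on a finger pad.
Only numpy, scipy, OpenCV 4.12 (cv2) and the standard library are available. Lean on these libraries where they do the work, as an engineer would, in place of code of your own. Each camera call takes 0.05 s, during which the arm holds its last target. There are 200 camera calls.

TASK

Four pistons of different sizes stand in one stack on the engine bench. Take the stack apart from the top down and put each piston upright, crown up, into the round white-rimmed nest of its own size (smallest piston in the smallest nest, and so on up to the largest), standing flat on the nest's floor inside the rim. Do not drop or tip any piston, and leave the jar and the spanner where they are.

Things in the scene. Friction and masses are not known exactly. Their poses are not given: they have to be found in the camera images.
- piston_32: Piston of a small engine, an upright plain cylinder 32 mm in diameter and 30 mm high with flat crown and flat foot, dark skirt, three rings near the bare aluminium crown; at the start at the top, in the one stack of four pistons. Origin: centre of its foot; z up through the crown; yaw has no meaning for the job. About 50 g (may vary by 30 %).
- piston_44: Piston of a small engine, an upright plain cylinder 44 mm in diameter and 34 mm high with flat crown and flat foot, dark skirt, three rings near the bare aluminium crown; at the start second from the top, in the one stack of four pistons. Origin: centre of its foot; z up through the crown; yaw has no meaning for the job. About 100 g (may vary by 30 %).
- piston_56: Piston of a small engine, an upright plain cylinder 56 mm in diameter and 38 mm high with flat crown and flat foot, dark skirt, three rings near the bare aluminium crown; at the start third from the top, in the one stack of four pistons. Origin: centre of its foot; z up through the crown; yaw has no meaning for the job. About 170 g (may vary by 30 %).
- piston_68: Piston of a small engine, an upright plain cylinder 68 mm in diameter and 42 mm high with flat crown and flat foot, dark skirt, three rings near the bare aluminium crown; at the start at the bottom, standing on the bench, in the one stack of four pistons. Origin: centre of its foot; z up through the crown; yaw has no meaning for the job. About 260 g (may vary by 30 %).
- nest_32: The smallest of four round plastic nests with a white rim and a grey floor, fixed to the bench: a shallow dish 54 mm across outside, 46 mm inside, rim 8 mm high above the bench, 4 mm thick flat floor. It belongs to the 32 mm piston, which sits in it with 7 mm of room all round. Origin: centre of its underside, on the bench; z up.
- nest_44: The second smallest of four round plastic nests with a white rim and a grey floor, fixed to the bench: a shallow dish 66 mm across outside, 58 mm inside, rim 8 mm high above the bench, 4 mm thick flat floor. It belongs to the 44 mm piston, which sits in it with 7 mm of room all round. Origin: centre of its underside, on the bench; z up.
- nest_56: The second largest of four round plastic nests with a white rim and a grey floor, fixed to the bench: a shallow dish 78 mm across outside, 70 mm inside, rim 8 mm high above the bench, 4 mm thick flat floor. It belongs to the 56 mm piston, which sits in it with 7 mm of room all round. Origin: centre of its underside, on the bench; z up.
- nest_68: The largest of four round plastic nests with a white rim and a grey floor, fixed to the bench: a shallow dish 90 mm across outside, 82 mm inside, rim 8 mm high above the bench, 4 mm thick flat floor. It belongs to the 68 mm piston, which sits in it with 7 mm of room all round. Origin: centre of its underside, on the bench; z up.
- jar: Bystander: small closed white jar with black cap, 44 mm in diameter, 55 mm high, loose on the bench. Origin: centre of its underside.
- spanner: Bystander: steel spanner 160 mm long lying loose on the bench. Origin: on its underside near the middle; x along its length, handle to -x.

How it is judged:
By the outcome, as a careful person would: the job done as asked, in the order asked, and still so for the second after the job is handed in, with the robot touching nothing.
It also fails if it takes over 112 s, if anything falls off the work surface, if the arm or the gripper's body presses on something with over 40 N, if the wrist force passes 120 N, or if a joint passes its speed limit or range.

## Working session

There is one attempt and no reset: what is moved stays moved. The work goes in short steps, each a Python script; the robot and the scene stay as the last script left them, time stands still between calls to the robot, and variables do not carry over. Pictures are saved under pics/ and viewed, at most 14 in all, crops included, and the job is handed in when it is done.

```bash
mkdir -p pics; ls; python3 - <<'E'
from plant import bot
import cv2
for n in("top","side"):
    im=bot.camera(n); cv2.imwrite(f"pics/{n}0.png",im[:,:,::-1])
    print(bot.get_calibration(n))
s=bot.read_state();print(s)
E
```

```text
pics
{'fx': 456.11830341498796, 'fy': 456.11830341498796, 'cx': 313.7918566164076, 'cy': 201.14712348170406, 'view': array([[-2.54666808e-02, -9.99464875e-01,  2.05283358e-02,
        -6.34563689e+01],
       [ 9.96584336e-01, -2.37688967e-02,  7.90866713e-02,
        -5.61626554e+02],
       [-7.85564142e-02,  2.24722929e-02,  9.96656353e-01,
        -1.38238048e+03],
       [ 0.00000000e+00,  0.00000000e+00,  0.00000000e+00,
         1.00000000e+00]])}
{'fx': 418.60939502670857, 'fy': 418.60939502670857, 'cx': 318.59269069100515, 'cy': 201.07230079216524, 'view': array([[ 7.43767601e-01, -6.68437792e-01,  8.21031045e-04,
        -4.82428995e+02],
       [ 3.45701122e-01,  3.85710700e-01,  8.55405161e-01,
        -2.50488537e+02],
       [-5.72101817e-01, -6.35938814e-01,  5.17958817e-01,
        -7.00433676e+02],
       [ 0.00000000e+00,  0.00000000e+00,  0.00000000e+00,
         1.00000000e+00]])}
{'t': 0.1, 'joint_pos': array([ 1.48008194e+00,  3.59323650e-01,  1.11294816e-02, -3.31283764e-04,
       -1.22405808e+00, -2.88107542e-01]), 'qvel': array([-0.00122989, -0.00206159,  0.00173027,  0.00090581,  0.00060771,
        0.00132846]), 'tau': array([-1.31422610e-03, -5.84162700e+01,  2.93751615e+01,  7.01537937e+00,
        1.01529653e-02, -5.36487744e-05]), 'tcp_pos': array([249.48358946, 626.73102414, 225.69769217]), 'eef_rot': array([ 9.82104416e-01, -1.88335769e-01, -8.32544995e-05,  7.39762418e-04]), 'contact_force': array([-0.15841337,  0.1369353 ,  0.45290021]), 'moment': array([-0.01067129, -0.05437279, -0.01722637]), 'finger_force': 0.0, 'width': 87.67780356937503}
```

View pics/top0.png

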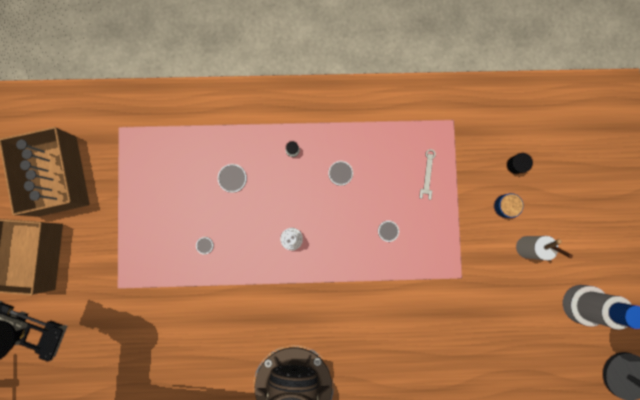

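View pics/side0.png

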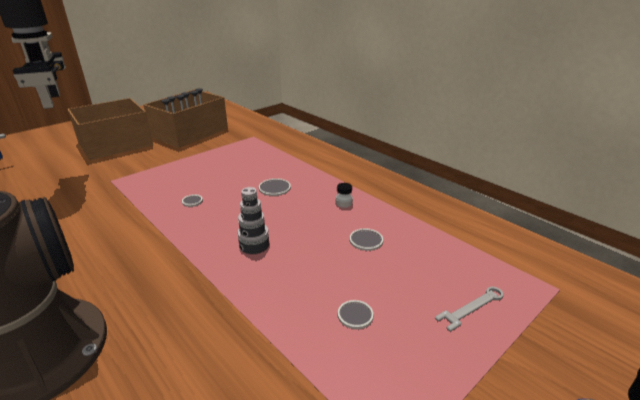

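The top view shows the nests at about (232,178), (341,173), (389,231) and (204,245), the stack at (292,239), the jar at (292,148) and the spanner at (428,175). The side view shows the stack from (249,190) down to (253,250). Next I'll measure these and zoom in on the stack.

```bash
cat > h.py <<'E'
import numpy as np, cv2
from plant import bot
def ray(n,u,v):
    c=bot.get_calibration(n); V=c["view"]; R=V[:3,:3]; o=-R.T@V[:3,3]
    return o, R.T@np.array([(u-c["cx"])/c["fx"],-(v-c["cy"])/c["fy"],-1.])
def onz(n,u,v,z):
    o,d=ray(n,u,v); return (o+d*(z-o[2])/d[2])
def proj(n,p):
    c=bot.get_calibration(n); q=c["view"]@np.append(p,1.)
    return np.array([c["cx"]+c["fx"]*q[0]/-q[2], c["cy"]+c["fy"]*-q[1]/-q[2]])
def blobs(n,im):
    """non-pink blobs inside the mat, bounded subpixel by upsampling"""
    big=cv2.resize(im,None,fx=4,fy=4,interpolation=cv2.INTER_CUBIC)
    h=cv2.cvtColor(big,cv2.COLOR_RGB2HSV)
    pink=((h[...,0]>165)|(h[...,0]<5))&(h[...,1]>75)&(h[...,2]>120)
    pink=pink.astype(np.uint8)*255
    cs,_=cv2.findContours(pink,cv2.RETR_EXTERNAL,cv2.CHAIN_APPROX_NONE)
    m=max(cs,key=cv2.contourArea); mat=np.zeros_like(pink); cv2.drawContours(mat,[m],-1,255,-1)
    cs,_=cv2.findContours(cv2.bitwise_and(mat,~pink),cv2.RETR_EXTERNAL,cv2.CHAIN_APPROX_NONE)
    return [((c.reshape(-1,2)+.5)/4-.5).astype(np.float32) for c in cs if cv2.contourArea(c)>1000]
E
python3 - <<'E'
from h import *
for n in("top","side"):
    im=cv2.imread(f"pics/{n}0.png")[:,:,::-1].copy()
    for c in blobs(n,im):
        (u,v),ax,a=cv2.fitEllipse(c)
        w=np.array([onz(n,x,y,7) for x,y in c])[:,:2].astype(np.float32)
        e=cv2.fitEllipse(w)
        print(n,round(u),round(v),"world",np.round(e[0],1),np.round(e[1],1))
t=cv2.imread("pics/top0.png")[215:265,262:322]; s=cv2.imread("pics/side0.png")[180:260,222:282]
f=lambda a,k:cv2.resize(a,None,fx=k,fy=k,interpolation=cv2.INTER_CUBIC)
a=f(t,6.5);b=f(s,6.5); o=np.zeros((520,780,3),np.uint8); o[:a.shape[0],:390]=a; o[:b.shape[0],390:]=b
cv2.imwrite("pics/crop.png",o)
E
```

```text
top 279 244 world [432.3  32. ] [ 76.1 181.6]
top 388 231 world [ 463.4 -306.5] [70.9 71.2]Traceback (most recent call last):
  File "<stdin>", line 6, in <module>
  File "h.py", line 7, in onz
    o,d=ray(n,u,v); return (o+d*(z-o[2])/d[2])
        ~~~^^^^^^^
  File "h.py", line 4, in ray
    c=bot.get_calibration(n); V=c["view"]; R=V[:3,:3]; o=-R.T@V[:3,3]
ValueError: time passes only in moves, steps and waits
```

```bash
sed -i 's/^def ray/from functools import lru_cache\n@lru_cache\ndef cal(n): return bot.get_calibration(n)\ndef ray/; s/c=bot.get_calibration(n); /c=cal(n); /; s/\[...,2\]>120/[...,2]>50/' h.py
python3 - <<'E'
from h import *
for n in("top","side"):
    im=cv2.imread(f"pics/{n}0.png")[:,:,::-1].copy()
    for c in blobs(n,im):
        (u,v),ax,a=cv2.fitEllipse(c)
        w=np.array([onz(n,x,y,7) for x,y in c])[:,:2].astype(np.float32)
        e=cv2.fitEllipse(w)
        print(n,round(u),round(v),"world",np.round(e[0],1),np.round(e[1],1),"minmax",np.round(c.min(0)),np.round(c.max(0)))
t=cv2.imread("pics/top0.png")[215:265,262:322]; s=cv2.imread("pics/side0.png")[180:260,222:282]
f=lambda a,k:cv2.resize(a,None,fx=k,fy=k,interpolation=cv2.INTER_CUBIC)
a=f(t,6.5);b=f(s,6.5); o=np.zeros((520,780,3),np.uint8); o[:a.shape[0],:390]=a; o[:b.shape[0],390:]=b
cv2.imwrite("pics/crop.png",o)
E
```

```text
top 279 244 world [432.3  32. ] [ 76.1 181.6] minmax [249. 225.] [303. 266.]
top 388 231 world [ 463.4 -306.5] [70.9 71.2] minmax [377. 219.] [400. 242.]
top 227 216 world [522.7 192. ] [240.8 277.9] minmax [183. 162.] [280. 261.]
top 340 173 world [ 648.8 -162.9] [83.1 83.7] minmax [327. 159.] [354. 186.]
top 427 177 world [ 629.2 -437.1] [ 39.1 189.9] minmax [419. 148.] [436. 200.]
top 292 149 world [726.3 -12.5] [46.7 49.9] minmax [284. 141.] [299. 157.]
side 355 314 world [ 460.1 -309.3] [66.4 72.2] minmax [337. 299.] [373. 329.]
side 467 309 world [ 627.8 -440. ] [ 39.7 186.1] minmax [434. 286.] [503. 331.]
side 366 239 world [ 645.  -166.3] [78.8 87. ] minmax [349. 228.] [383. 250.]
side 192 200 world [429.6 257.3] [55.1 65.9] minmax [181. 194.] [202. 207.]
side 252 225 world [491.7  71. ] [ 68.1 334.1] minmax [237. 186.] [268. 254.]
side 274 187 world [636.1 171.2] [ 91.2 101.8] minmax [258. 178.] [291. 196.]
```

View pics/crop.png

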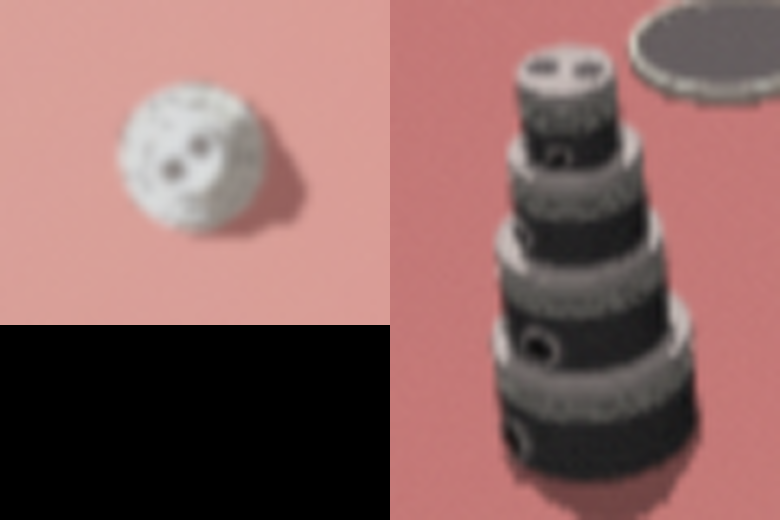

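The top crop shows the 32 mm crown's two holes, with their midpoint near (290.6,239.2). In the side crop that crown's centre is near (249.1,190.9), and the pistons below it are slightly offset from each other. Next I'll cast the stack and the nests through both views.

```bash
sed -i 's/\[...,1\]>75/[...,1]>45/' h.py
python3 - <<'E'
from h import *
for n in("top","side"):
    im=cv2.imread(f"pics/{n}0.png")[:,:,::-1].copy()
    for c in blobs(n,im):
        (u,v),ax,a=cv2.fitEllipse(c)
        w=np.array([onz(n,x,y,7) for x,y in c])[:,:2].astype(np.float32)
        e=cv2.fitEllipse(w)
        print(n,round(u,1),round(v,1),"world",np.round(e[0],1),np.round(e[1],1))
        if n=="side" and abs(u-252)<6:
            for r in range(int(c[:,1].min()),int(c[:,1].max())+1,3):
                q=c[abs(c[:,1]-r)<.3][:,0]; print(r,q.min(),q.max(),(q.min()+q.max())/2,q.max()-q.min())
        if n=="top" and abs(u-291)<6 and v>200:
            w=np.array([onz(n,x,y,42) for x,y in c])[:,:2].astype(np.float32); print("z42",cv2.minEnclosingCircle(w))
print(onz("top",290.6,239.2,144),onz("side",249.1,190.9,144))
# side crowns: centre u (axis midline) & crown back/front rows read from crop
E
```

```text
top 204.2 245.2 world [433.4 263.1] [54.2 54.9]
top 291.1 238.5 world [446.9  -4.5] [69.5 70.3]
z42 ((447.0898742675781, -6.120776653289795), 35.25688552856445)
top 388.2 230.8 world [ 463.2 -306.7] [65.3 66.1]
top 231.7 177.7 world [640.5 176.3] [90.5 91.1]
top 340.3 172.8 world [ 648.3 -163.1] [76.7 77.7]
top 427.6 176.8 world [ 629.9 -437.5] [ 38.5 188.4]
top 292.0 149.7 world [725.  -13.5] [43.8 46.2]
side 355.1 314.0 world [ 459.9 -309.4] [65.4 70. ]
side 466.9 308.9 world [ 626.6 -440. ] [ 37.8 181.9]
side 365.9 238.9 world [ 644.7 -166.6] [77.5 83.4]
side 191.8 200.1 world [429.3 256.9] [53.3 60.9]
side 251.9 225.5 world [489.9  67.7] [ 65.5 328.5]
187 247.375 251.375 249.375 4.0
190 241.625 255.625 248.625 14.0
193 241.625 255.875 248.75 14.25
196 242.125 255.875 249.0 13.75
199 242.625 257.625 250.125 15.0
202 240.375 259.875 250.125 19.5
205 240.125 259.875 250.0 19.75
208 240.875 260.125 250.5 19.25
211 241.375 260.375 250.875 19.0
214 239.125 262.875 251.0 23.75
217 238.125 263.125 250.625 25.0
220 238.625 263.125 250.875 24.5
223 239.125 263.125 251.125 24.0
226 239.875 266.125 253.0 26.25
229 238.125 267.375 252.75 29.25
232 237.625 267.375 252.5 29.75
235 238.125 267.625 252.875 29.5
238 238.375 267.375 252.875 29.0
241 239.375 267.875 253.625 28.5
244 239.625 268.125 253.875 28.5
247 239.875 267.125 253.5 27.25
250 241.375 263.875 252.625 22.5
253 248.625 256.125 252.375 7.5
side 274.3 186.7 world [635.6 170.5] [89.4 96.3]
[445.30411339  -7.06638652 144.        ] [443.04419013 -12.10821852 144.        ]
```

```bash
cat >> h.py <<'E'
NEST={32:(432.2,262),44:(462.2,-307.7),56:(647.3,-164.1),68:(639.5,175.3)}  # top view, 1 mm to side view
FOOT={32:114,44:80,56:42,68:0}
Q=[1,0,0,0]; UP=10  # closing along y; tip this far above the foot
def say(m):
    s=bot.read_state(); print(m,"t%.1f"%s["t"],np.round(s["tcp_pos"],1),"w%.1f f%.1f"%(s["width"],s["finger_force"]),np.round(s["contact_force"],1))
def pick(d,x,y):
    z=FOOT[d]+UP
    bot.line_to([x,y,z+60],velocity=250); bot.line_to([x,y,z],velocity=80); say("at")
    bot.move_gripper(d-6,force=20); bot.pause(.2); say("grip")
    bot.line_to([x,y,z+15],velocity=40); bot.line_to([x,y,max(z+60,120)],velocity=120); say("up")
def place(d,dx=0,dy=0):
    x,y=NEST[d][0]-dx,NEST[d][1]-dy   # dx,dy: piston minus TCP
    bot.line_to([x,y,max(FOOT[d]+UP+60,120)],velocity=200); bot.line_to([x,y,40],velocity=120)
    bot.line_to([x,y,4+UP+.7],velocity=25); bot.pause(.2); say("down")
    bot.move_gripper(88); bot.pause(.2); bot.line_to([x,y,120],velocity=100); say("left")
def shot(n,name):
    im=bot.camera(n); cv2.imwrite(f"pics/{name}.png",im[:,:,::-1]); return im
E
python3 - <<'E'
from h import *
for p in [(444.3,-9,184),(444.3,-9,10),(432.2,262,15),(462,-308,15),(647,-164,15),(640,175,15),(640,175,180)]:
    q=bot.solve_ik(p,Q); print(p,None if q is None else np.round(q,2))
bot.move_ptp([444.3,-9,200],Q); say("ready"); 
a=shot("top","t1"); b=shot("side","s1")
cv2.imwrite("pics/c1.png",cv2.resize(b[60:260,150:350,::-1],None,fx=2.9,fy=2.9,interpolation=cv2.INTER_CUBIC))
E
```

```text
(444.3, -9, 184) [ 0.43  0.01 -0.53  0.   -1.03  1.14]
(444.3, -9, 10) [ 0.43  0.26 -0.75  0.   -0.56  1.14]
(432.2, 262, 15) [ 0.93  0.33 -0.61  0.   -0.63  0.64]
(462, -308, 15) [-0.24  0.39 -0.5   0.   -0.68  1.81]
(647, -164, 15) [ 0.04  0.54 -0.24  0.   -0.8   1.53]
(640, 175, 15) [ 0.56  0.53 -0.25  0.   -0.79  1.01]
(640, 175, 180) [ 0.56  0.37 -0.08  0.   -1.12  1.01]
ready t2.5 [444.6  -8.5 200. ] w87.8 f0.0 [ 0.1  0.  -0. ]
```

View pics/c1.png

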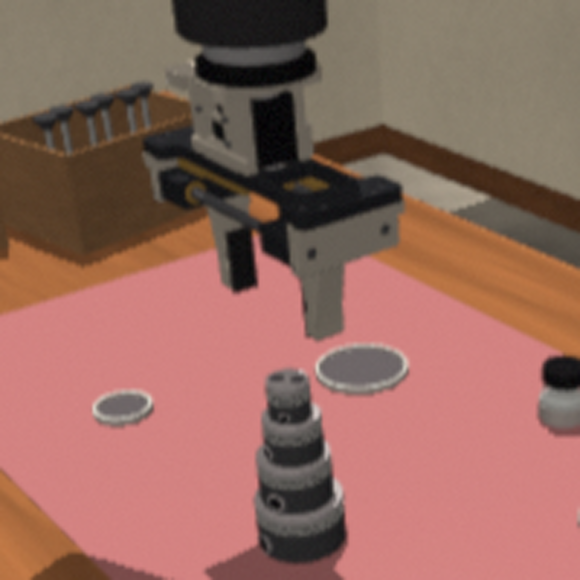

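The gripper is centred over the stack: the fingertip midpoint is about (281,311) in the crop and the crown is at (288,370). Now I'll pick the 32 mm piston.

```bash
python3 - <<'E'
from h import *
print(proj("side",[444.6,-8.5,200]))
pick(32,444.3,-9)
b=shot("side","s2")
cv2.imwrite("pics/c2.png",cv2.resize(b[60:260,150:350,::-1],None,fx=2.9,fy=2.9,interpolation=cv2.INTER_CUBIC))
E
```

```text
[246.38023576 165.92590484]
at t3.7 [444.7  -8.9 124.4] w88.0 f0.0 [ 0.2 -1.   0.8]
grip t4.8 [444.3  -9.  124. ] w31.5 f20.0 [ 0.9  0.7 -0.4]
up t5.9 [443.9  -9.  183.5] w31.6 f20.0 [-0.6 -0.1 -0.7]
```

View pics/c2.png

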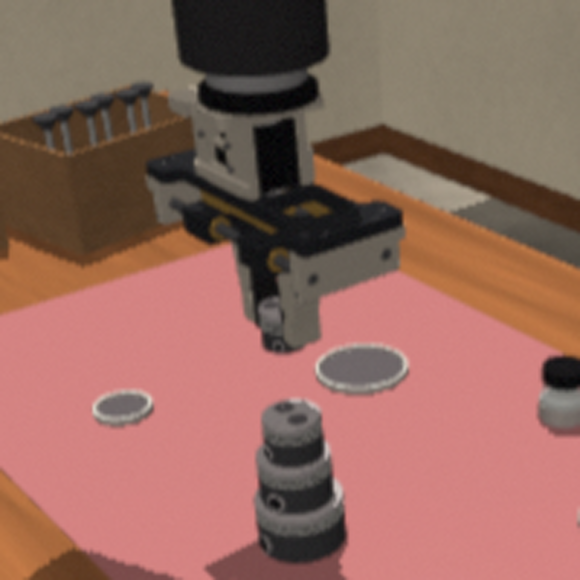

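The 32 mm piston is held upright between the pads, with its foot at about (282,345) in the crop, and the remaining stack is undisturbed. I'll place it and look again.

```bash
python3 - <<'E'
from h import *
place(32)
a=shot("top","t3"); b=shot("side","s3")
f=lambda q:cv2.resize(q[:,:,::-1],None,fx=4,fy=4,interpolation=cv2.INTER_CUBIC)
cv2.imwrite("pics/c3.png",np.hstack([f(a[175:275,180:310])[:,:,:],f(b[175:275,170:235])]))
E
```

```text
down t10.2 [432.3 262.1  14.8] w31.6 f20.0 [ 0.6 -0.6 -0.8]
left t12.6 [431.9 261.7 119.4] w87.5 f0.0 [-0.5  0.1 -0.3]
```

View pics/c3.png

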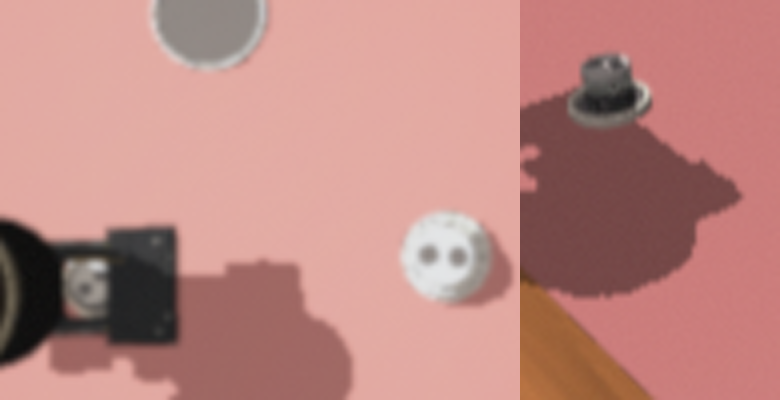

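The 32 mm piston stands inside its nest's rim (side part of the crop, about (605,85)). The 44 mm crown's holes are centred at (443,256) in the crop, which is top pixel (290.8,239.0). In the side view that crown is at about (250.7,204.1).

```bash
python3 - <<'E'
from h import *
t=onz("top",290.75,239.0,114)[:2];s=onz("side",250.6,204.1,114)[:2];print(t,s)
p=(t+[-1,-1]); p=.7*p+.3*s; print(p)
pick(44,*p); place(44)
a=shot("top","t4"); b=shot("side","s4")
f=lambda q,k=4:cv2.resize(q[:,:,::-1],None,fx=k,fy=k,interpolation=cv2.INTER_CUBIC)
cv2.imwrite("pics/c4.png",np.hstack([f(a[205:275,262:322],5.7),f(b[200:270,220:290],5.7)]))
cv2.imwrite("pics/c4b.png",f(b[60:360,150:450],1.9))
E
```

```text
[445.7644937   -6.60093319] [441.42310675 -15.612342  ]
[443.76207761 -10.00435584]
at t14.9 [444.1  -9.8  90.3] w87.6 f0.0 [-0.6  0.5 -0. ]
grip t15.8 [443.9  -9.9  90.1] w43.5 f20.0 [0.7 0.6 1.5]
up t16.9 [443.4 -10.  149.5] w43.6 f20.0 [-0.6 -0.8 -1.5]
down t20.9 [ 462.3 -307.7   14.9] w43.1 f20.0 [-0.8 -0.2 -1.5]
left t23.2 [ 461.8 -307.5  119.3] w87.7 f0.0 [ 0.7  0.  -0.8]
```

View pics/c4.png

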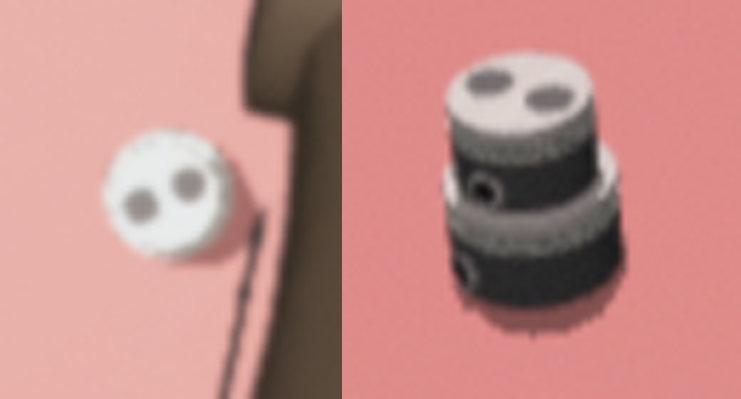

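View pics/c4b.png

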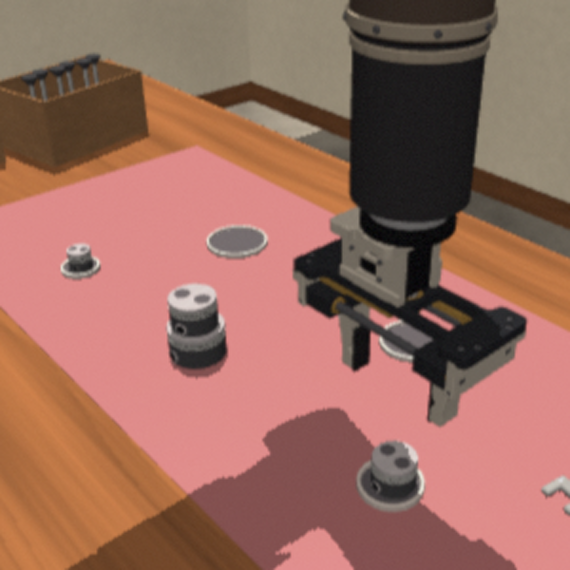

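The 32 and 44 mm pistons stand in their nests. The 56 mm crown centre is at top (290.9,239.1) and side (251.1,216.0).

```bash
python3 - <<'E'
from h import *
t=onz("top",290.9,239.1,80)[:2];s=onz("side",251.1,216.0,80)[:2];print(t,s)
p=(t+[-1,-1]); p=.75*p+.25*s; print(p)
pick(56,*p); place(56)
a=shot("top","t5"); b=shot("side","s5")
f=lambda q,k=4:cv2.resize(q[:,:,::-1],None,fx=k,fy=k,interpolation=cv2.INTER_CUBIC)
cv2.imwrite("pics/c5.png",np.hstack([f(a[205:275,262:322],5.7),f(b[200:270,220:290],5.7)]))
for n,im in(("top",a),("side",b)):
  for c in blobs(n,im):
    print(n,np.round(cv2.minEnclosingCircle(c)[0],1),cv2.minEnclosingCircle(np.array([onz(n,x,y,42) for x,y in c])[:,:2].astype(np.float32)))
E
```

```text
[445.36411571  -6.01873562] [443.5471485   -9.37225281]
[444.15987391  -7.60711492]
at t25.6 [444.5  -7.6  52.3] w87.7 f0.0 [ 0.2 -0.4  0.4]
grip t26.4 [444.4  -7.4  52.2] w55.6 f20.0 [-1.1  3.2  3.1]
up t27.5 [443.7  -7.6 119.5] w55.6 f20.0 [ 0.8  0.1 -1.8]
down t31.1 [ 647.4 -164.1   14.9] w55.8 f20.0 [-0.6 -0.  -1.3]
left t33.3 [ 646.8 -164.1  119.1] w87.4 f0.0 [0.2 0.1 0.1]
top [388.4 231.1] ((461.9469299316406, -300.80609130859375), 34.579647064208984)
top [428.3 173.8] ((634.7853393554688, -428.8078308105469), 80.29570007324219)
side [355.7 310.6] ((441.7085876464844, -324.0054931640625), 43.47956085205078)
side [468.7 305.1] ((599.2977294921875, -457.2491149902344), 76.89674377441406)
side [253.1 237.2] ((430.31231689453125, -29.41315460205078), 57.39384841918945)
side [366.2 235.8] ((621.8060913085938, -186.61549377441406), 58.70021438598633)
side [191.6 198.6] ((411.7115783691406, 214.92486572265625), 45.93471908569336)
side [274.2 186.1] ((599.6495361328125, 118.58174896240234), 46.368186950683594)
```

View pics/c5.png

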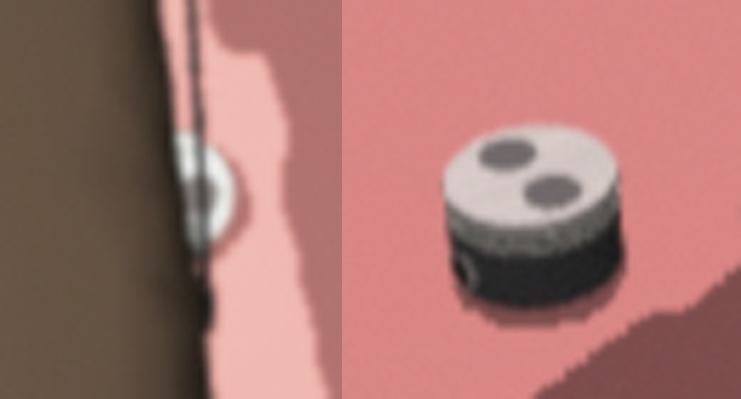

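The 68 mm piston is alone on the bench, with its crown centre at side pixel (253.1,230.6). The arm hides half of it in the top view, where the first picture gave (447,-6).

```bash
python3 - <<'E'
from h import *
s=onz("side",253.1,230.7,42)[:2];print(s)
t=np.array([447.,-6.1]); p=.6*(t-1)+.4*(s+1); print(p)
if abs(t-s).max()<7:
    pick(68,*p); b=shot("side","s6"); a=shot("top","t6")
    f=lambda q,k:cv2.resize(q[:,:,::-1],None,fx=k,fy=k,interpolation=cv2.INTER_CUBIC)
    cv2.imwrite("pics/c6.png",np.hstack([f(b[110:260,180:330],2.6),f(a[150:300,230:380],2.6)]))
E
```

```text
[443.78455797 -11.28174467]
[445.51382319  -8.37269787]
at t35.5 [445.8  -8.4  10.2] w87.7 f0.0 [-0.7  0.7 -0.1]
grip t36.2 [446.   -8.1  10.4] w67.7 f20.0 [-0.9  1.8  6.5]
up t37.6 [444.9  -8.5 119.3] w67.6 f20.0 [-0.   0.5 -3.9]
```

View pics/c6.png

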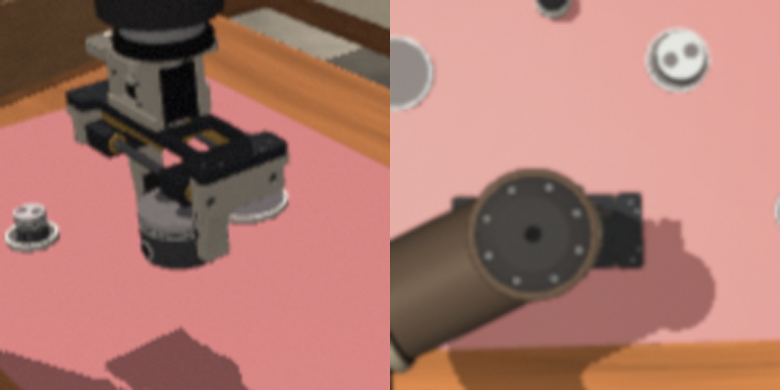

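The 68 mm piston is held level, and the 56 mm piston sits inside its nest (crop (678,58)). I'll place the last one and check all four.

```bash
python3 - <<'E'
from h import *
place(68)
bot.line_to([639.5,175.3,220],velocity=150)
bot.move_joints([1.48,0.359,0.012,0,-1.224,-0.288]); bot.pause(.3); say("home")
b=shot("side","s7"); a=shot("top","t7")
f=lambda q,k:cv2.resize(q[:,:,::-1],None,fx=k,fy=k,interpolation=cv2.INTER_CUBIC)
cv2.imwrite("pics/c7.png",np.vstack([f(b[160:340,170:520],2.2)[:396,:770],f(a[130:260,180:530],1.55)[:200].copy() if 0 else cv2.resize(a[140:255,185:445,::-1],(770,204),interpolation=cv2.INTER_AREA)]))
for n,i in(("top",a),("side",b)):
  for c in blobs(n,i):
    print(n,np.round(cv2.fitEllipse(c)[0],1))
  # holes midpoints/crowns by eye
for d in NEST: print(d,"expected crown px top",np.round(proj("top",[*(np.array(NEST[d])+1),4+{32:30,44:34,56:38,68:42}[d]]),1))
T=np.hstack([f(a[int(v)-20:int(v)+20,int(u)-20:int(u)+20],4.8) for u,v in[(204,245),(388,231),(340,173),(232,178)]])
cv2.imwrite("pics/c8.png",T)
E
```

```text
down t41.4 [639.6 175.3  14.8] w68.0 f20.0 [-0.2  0.4 -3. ]
left t43.4 [639.  175.1 119.1] w87.8 f0.0 [-0.1 -0.2  0.4]
home t46.6 [250.2 627.  226.4] w87.7 f0.0 [-0.2  0.4 -0.2]
top [204.2 245.2]
top [388.2 230.8]
top [231.7 177.8]
top [340.4 172.8]
top [427.5 176.8]
top [292.  149.6]
side [355.6 311.1]
side [466.9 308.9]
side [366.4 235.2]
side [191.6 197.8]
side [274.1 182.5]
32 expected crown px top [202.2 245.4]
44 expected crown px top [390.1 230.6]
56 expected crown px top [341.2 171.2]
68 expected crown px top [229.7 176. ]
```

View pics/c7.png

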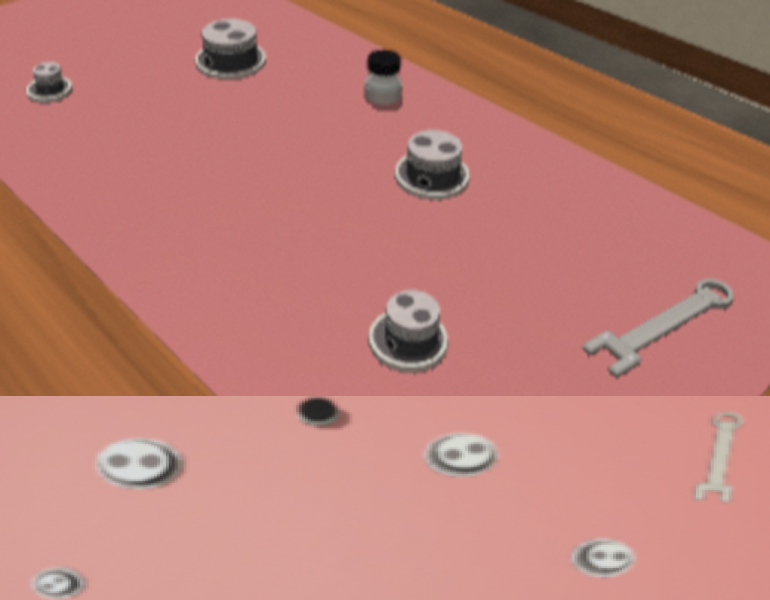

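View pics/c8.png

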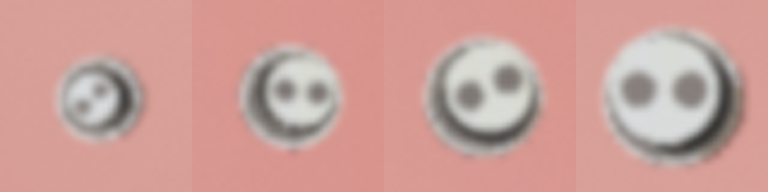

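All four pistons stand level inside their own nests, with crowns within about 3 mm of the expected pixels. The jar (292,150) and spanner (428,177) have not moved, and the arm is clear.

```bash
python3 -c "
from plant import bot
print(bot.close_job())"
```

```text
the job is handed in; nothing more can be done
None
```

The job is handed in at about 47 s of the 112 s allowed: the final pictures show all four pistons upright in their own nests, moved top-down, with the jar and spanner unmoved.

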